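# Pry the jammed cover plate off its dowel pins

## Task

The aluminium cover plate of the test stand has jammed on its two dowel pins. Take the red-handled pry bar, set its blade across the brass fulcrum rail with the tip under the plate's overhanging edge, and push the handle down to lever the plate up by at least 6 mm; then let go of the bar, which may stay where it is. Do not touch the plate with the gripper, and leave the screwdriver and the solder spool where they are.

Things in the scene. Friction and masses are not known exactly. Their poses are not given: they have to be found in the camera images.
- bar: Pry bar, 0.2 kg, lying on the bench: red handle 120 mm long, 24 wide, 28 high, continued by a flat steel blade 100 long, 24 wide, 5 thick. Origin: centre of the handle's underside; x along the bar to the blade's tip, z up. Handle x -60 to 60; blade x 60 to 160 (tip), underside z 11.5, top z 16.5. Centre of mass at x 18, z 14. Grip it across the handle, near the middle.
- stand: Test stand, fixed. Origin on the bench surface; x: the way the bar goes in, from fulcrum to grey block; z up. In mm: base 12 thick, x -85 to 105, y +-60; block x 15 to 100, y +-55, top z 102. The cover plate lies on it and overhangs from x -20 (free edge, blue stripe on top) to the block's face at x 15, y +-55, underside z 102, open below for the blade's tip. Pins x 60, y +-45, up to z 145.
- fulcrum: Brass fulcrum rail, part of the stand: upright wall 12 mm thick, 100 long (along the stand's y), rounded top of radius 6. It stands at the stand's x = -60; its top line is 85 above the bench. Origin: centre of its foot, 73 below the top line; axes as the stand's. The blade (5 thick) goes in level through the 17 high gap between the heights of rail top and plate underside.
- cover (a joint): Height of the aluminium cover plate above its seat, in m: 0 seated, at most 0.02. Plate 120 mm (stand's x -20 to 100) x 110 x 8, with a 50 x 60 window. It only slides straight up its two pins, is tight (about 18 N to lift) and stays at the height where it is left.
- driver: Bystander: screwdriver with green handle, 200 long, lying on the bench. Origin on its underside near mid-length, x towards its tip.
- spool: Bystander: white spool of solder, 60 in diameter, 38 high, standing on its flange. Origin: centre of its underside.

How it is judged:
By the outcome, as a careful person would: the job done as asked, in the order asked, and still so for the second after the job is handed in, with the robot touching nothing.
It also fails if it takes over 43 s, if anything falls off the work surface, if the arm or the gripper's body presses on something with over 40 N, if the wrist force passes 120 N, or if a joint passes its speed limit or range.

## Robot

A 7-joint arm with a two-finger parallel gripper is mounted at the origin on the work surface. World frame = base frame: x ahead of the robot, y to its left, z up, the work surface at z = 0. Lengths are in mm, angles in rad, forces in N, time in s.
With the tool pointing down it reaches from about 400 to 875 mm from the base axis. Payload 4.4 kg.
Tool frame: the origin (TCP) lies at the very end of the fingers, on their centre line; the grasp point (between the pads) lies 19 mm behind it; y points along the fingers, x is the direction in which the jaws open and shut, and the axes are right-handed (so a half turn about y gives the same grasp; the last joint's range is limited). The gripper opens to 85 mm and grips with 20 to 120 N. Pads are 22 mm wide; open, the fingers measure 114 mm over their backs; the gripper's body (76 mm by 85 mm) begins 54 mm behind the grasp point. The pads swing forward as they close: fully open they stand 13 mm farther back than shut.
Start: joints at [-1.366, 0.628, 0.038, 1.517, -0.027, 0.996, -0.02], TCP at [173.852, 626.333, 231.313] pointing down, gripper open.
Joint ranges: [-3.06, 3.06], [-0.37, 2.12], [-1.25, 1.32], [0.18, 2.47], [-1.1, 4.24], [0.23, 1.98], [-2.94, 2.94]. Speed limits (rad/s): [2.57, 2.57, 3.14, 3.14, 3.14, 3.14, 3.14].

## Interface

Orientations are given as [roll, pitch, yaw] about the fixed x, y, z axes, in that order (R = Rz(yaw) Ry(pitch) Rx(roll)).
In Python, from cell import ctrl, get_image, nets gives the robot as it stands. The module is installed in compiled form; this text tells all that it offers.
- The arm moves only by the tool step_arm, never from a script. Its argument "moves" is text: rows parted by semicolons, each of 7 numbers parted by spaces: the shift along the tool's x, y, z normalised to -1 to 1, where 1 is 0.05 m, then the turn, a rotation vector about the tool's x, y, z normalised to -1 to 1, where 1 is 0.12 rad, then the opening, from 0 (shut) to 1 (fully open). A call has 1 to 20 rows; each row shifts and turns the commanded pose from where the row before left it, along the tool's axes as they then stand; what a row does not reach is not made up. A row lasts 1/10 s, in which the tool goes at most 50 mm and 8.59 degrees, less where a joint would pass 70% of its speed; a pose out of reach is approached as far as the arm can. A call with a number of a shift or a turn outside -1 to 1 is refused whole. A call with a gripper value outside its range is refused whole. The fingers move at their own pace and stop on an object; the grip force is fixed at half the most. Time passes only in rows, so rows that do not move let the fingers close. It gives the time, the measured TCP pose, the force and the opening at its end, in the units of the state.
- ctrl.read_state(): the state, without advancing time (a new reading comes with each control period).
- get_image(name): name is "scene" or "side" or "wrist"; returns a dict with "color" (480x640x3 uint8, blue, green, red), "vertical_fov" (degrees; the focal length in pixels is half the picture's height over the tangent of half this angle, whatever the lens; pixels are square), "cx", "cy" (the principal point, pixels), "k1" (the pictures are not rectified: a ray, as slopes to the right and down, at radius r is drawn at 1 + k1 r^2 times it, then the intrinsics apply), "R" (3x3) and "t" (3): a world point X has camera coordinates R X + t; the wrist camera has in their place "T_tool_cam" (4x4, takes a point from camera to tool coordinates, whose origin is the TCP and whose axes are the tool frame's). Camera axes: x right, y down, z forward; pixel columns grow to the right and rows downward; lengths in mm; the calibration is good to about 2 mm. A picture is of the moment at which its call begins: read the wrist's pose just before it. There is no depth.
- ctrl.finish_job(): hands the job in, once; it reports no verdict.
Trained networks look in a picture, given as the dict that the camera call returned (one of the last four; its "shot" number tells which), for a name from the list of things; names that differ only in an ending like _2 or _b are one class to them, and where a whole thing is asked for, a point or a joint stands for the part that bears it (a point fixed in the world has none). Each returns a list of dicts, best first, with "conf" (0 to 1); they miss things now and then, are a little off and sometimes report something else, mostly with a low value. They report only what shows in the picture. A call takes as long as a camera call.
- nets.find_in(picture, target): "position" ([x, y, z] in mm, in world coordinates, good to about 4 mm: the middle of the surface that is visible of it).
- nets.cut_out(picture, target): "pixels" (480x640 bool, what is visible of it).
- nets.place_of(picture, target): "position" ([x, y, z] in mm, in world coordinates, good to about 4 mm: a listed point, or the origin of a listed thing).
The state is a dict: "clock": time; "qpos": joint angles; "qd": joint speeds; "tau": joint torques, N m; "eef_pos": TCP position; "tool_rot": TCP orientation; "force": force on the tool from outside, world axes, zero at the start; "torque": the same for the moment, N m; "width": finger opening in mm.
Only numpy, scipy, OpenCV 4.12 (cv2) and the standard library are available. Lean on these libraries where they do the work, as an engineer would, in place of code of your own. Each camera call takes 0.05 s, during which the arm holds its last target.

## Working session

There is one attempt and no reset: what is moved stays moved. The work goes in short steps, Python scripts to look and compute and a tool call to move; the robot and the scene stay as the last step left them, time stands still between calls to the robot, and variables do not carry over. Pictures are saved under pics/ and viewed, and the job is handed in when it is done.

Besides the shell and the picture viewer there is one more tool, called after "Emit:" as name(argument=value, ...), one argument or row to a line, values as JSON. step_arm: Moves the arm, as the interface text tells. Scaled input: -1 to 1 covers 0.05 m each way for a shift and 0.12 rad each way for a turn. Its arguments: {"type":"object","properties":{"moves":{"type":"string"}},"required":["moves"]}

```bash
mkdir -p pics; ls; python3 - <<'E'
from cell import ctrl,get_image,nets
import cv2,numpy as np
s=ctrl.read_state(); print({k:np.round(v,3).tolist() for k,v in s.items()})
for n in ["scene","side","wrist"]:
    p=get_image(n); cv2.imwrite(f"pics/{n}0.png",p["color"])
    print(n,{k:(np.round(p[k],3).tolist()) for k in p if k!="color"})
    for t in ["bar","stand","fulcrum","cover","driver","spool"]:
        print(t,[(np.round(d["position"],0).tolist(),round(d["conf"],2)) for d in nets.place_of(p,t)[:2]])
E
```

```text
pics
{'clock': 0.0, 'qpos': [-1.366, 0.629, 0.038, 1.518, -0.027, 0.996, -0.02], 'qd': [0.0, 0.001, -0.001, -0.002, 0.002, 0.002, -0.0], 'tau': [-0.0, -56.341, 1.226, -19.344, 0.011, 0.011, -0.0], 'eef_pos': [173.665, 625.694, 230.379], 'tool_rot': [-1.571, 0.002, 1.3], 'force': [0.156, 0.506, 0.469], 'torque': [0.048, -0.005, -0.007], 'width': 85.308}
scene {'vertical_fov': 57.492, 'cx': 317.211, 'cy': 238.394, 'k1': -0.107, 'R': [[0.027, 0.999, -0.019], [0.714, -0.033, -0.699], [-0.699, 0.006, -0.715]], 't': [-67.574, -345.61, 1326.549], 'shot': 1}
bar [([541.0, -345.0, 5.0], 0.64)]
stand [([539.0, 182.0, -2.0], 0.83)]
fulcrum [([527.0, 125.0, 14.0], 0.63)]Traceback (most recent call last):
  File "<stdin>", line 8, in <module>
ValueError: it knows: bar, driver, fulcrum, spool, stand
```

```bash
python3 - <<'E'
from cell import ctrl,get_image,nets
import cv2,numpy as np
for n in ["scene","side"]:
    p=get_image(n); cv2.imwrite(f"pics/{n}0.png",p["color"])
    print(n,{k:(np.round(p[k],3).tolist()) for k in p if k!="color"})
    for t in ["bar","stand","fulcrum","driver","spool"]:
        print(t,[(np.round(d["position"],0).tolist(),round(d["conf"],2)) for d in nets.place_of(p,t)[:2]])
E
```

```text
scene {'vertical_fov': 57.492, 'cx': 317.211, 'cy': 238.394, 'k1': -0.107, 'R': [[0.027, 0.999, -0.019], [0.714, -0.033, -0.699], [-0.699, 0.006, -0.715]], 't': [-67.574, -345.61, 1326.549], 'shot': 2}
bar [([538.0, -344.0, 4.0], 0.6)]
stand [([540.0, 185.0, -1.0], 0.72)]
fulcrum [([528.0, 126.0, 15.0], 0.77)]
driver [([497.0, -204.0, -3.0], 0.92)]
spool [([576.0, 410.0, 4.0], 0.78)]
side {'vertical_fov': 56.798, 'cx': 324.156, 'cy': 239.356, 'k1': 0.012, 'R': [[0.782, -0.623, -0.016], [-0.335, -0.398, -0.854], [0.526, 0.673, -0.52]], 't': [-410.673, 287.967, 766.85], 'shot': 3}
bar [([539.0, -342.0, -4.0], 0.97)]
stand [([537.0, 187.0, 2.0], 0.62)]
fulcrum [([525.0, 124.0, 9.0], 0.65)]
driver [([497.0, -202.0, 1.0], 0.86)]
spool [([575.0, 408.0, 1.0], 0.64)]
```

View pics/scene0.png

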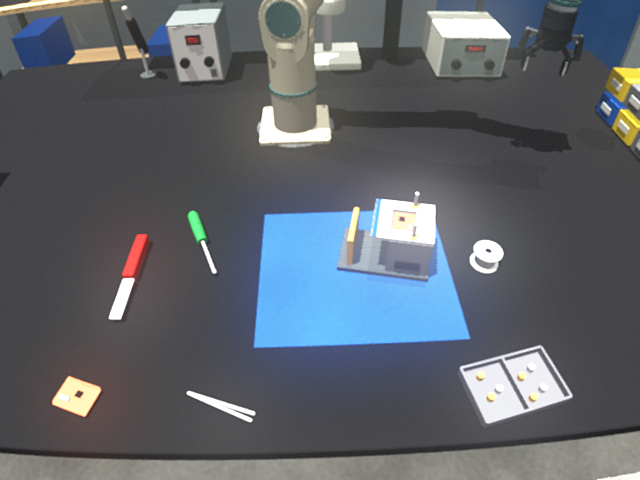

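View pics/side0.png

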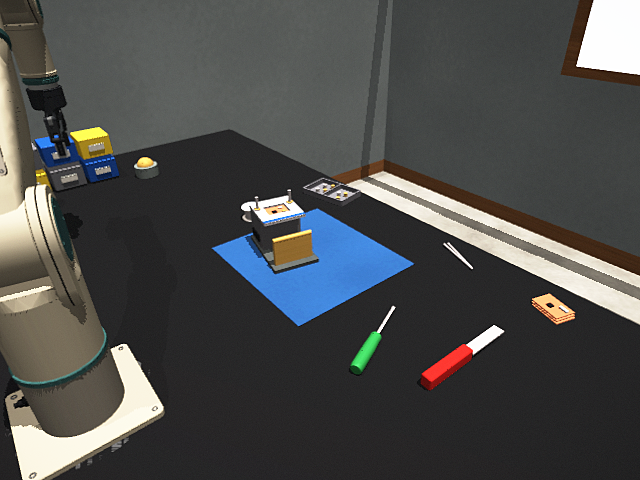

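```bash
cat > h.py <<'E'
import numpy as np,cv2
from scipy.optimize import minimize
from scipy.spatial.transform import Rotation as Ro
def box(x,y,z): return np.array([[a,b,c] for a in x for b in y for c in z],float)
BAR=[box((-60,60),(-12,12),(0,28)),box((60,160),(-12,12),(11.5,16.5))]
def STAND(l=0): return [box((-85,105),(-60,60),(0,12)),box((15,100),(-55,55),(12,102)),box((-20,100),(-55,55),(102+l,110+l)),box((-66,-54),(-50,50),(12,83)),box((57,63),(42,48),(102,145)),box((57,63),(-48,-42),(102,145))]
def cam(p,st=None):
    if "R" in p and p["R"] is not None: return np.array(p["R"]),np.array(p["t"])
    T=np.array(p["T_tool_cam"]);W=np.eye(4);W[:3,:3]=Ro.from_euler("xyz",st["tool_rot"]).as_matrix();W[:3,3]=st["eef_pos"]
    M=np.linalg.inv(W@T); return M[:3,:3],M[:3,3]
def proj(p,X,st=None):
    R,t=cam(p,st);c=X@R.T+t; s=c[:,:2]/c[:,2:]; r2=(s**2).sum(1,keepdims=True)
    f=240/np.tan(np.radians(p["vertical_fov"])/2)
    return s*(1+p["k1"]*r2)*f+[p["cx"],p["cy"]]
def ray(p,uv,z,st=None):
    f=240/np.tan(np.radians(p["vertical_fov"])/2); d=(np.atleast_2d(uv)-[p["cx"],p["cy"]])/f; s=d.copy()
    for _ in range(20): s=d/(1+p["k1"]*(s**2).sum(1,keepdims=True))
    R,t=cam(p,st);D=np.c_[s,np.ones(len(s))]@R;C=-R.T@t
    return C+D*((z-C[2])/D[:,2:])
def place(boxes,q):
    c,s=np.cos(q[2]),np.sin(q[2]);M=np.array([[c,-s,0],[s,c,0],[0,0,1]])
    return [b@M.T+[q[0],q[1],q[3] if len(q)>3 else 0] for b in boxes]
def render(p,boxes,st=None,S=4):
    m=np.zeros((480*S,640*S),np.uint8)
    for b in boxes:
        u=((proj(p,b,st)+.5)*S).astype(np.int32); cv2.fillConvexPoly(m,cv2.convexHull(u),255)
    return cv2.resize(m,(640,480),interpolation=cv2.INTER_AREA)/255.
def fit(obs,boxes,q0,step=(8,8,.1)):
    def cost(q):
        return sum(np.abs(render(p,place(boxes,q),st)-m).sum()/m.sum() for p,m,st in obs)
    q=np.array(q0,float)
    for k in (1,.3,.1):
        n=len(q);sim=np.vstack([q]+[q+k*np.eye(n)[i]*step[i] for i in range(n)])
        q=minimize(cost,q,method="Nelder-Mead",options=dict(initial_simplex=sim,xatol=.02,fatol=1e-5)).x
    return q,cost(q)
E
python3 - <<'E'
from cell import ctrl,get_image,nets
from h import *
P=[get_image("scene"),get_image("side")]
w=get_image("wrist");st=ctrl.read_state()
print(np.round(w["T_tool_cam"],3),w["vertical_fov"])
cv2.imwrite("pics/w0.png",w["color"])
for t,b,q0 in (("bar",BAR,(539,-343,-.2)),("stand",STAND(),(539,185,1.4))):
    obs=[(p,nets.cut_out(p,t)[0]["pixels"].astype(float),None) for p in P]
    for i,o in enumerate(obs): cv2.imwrite(f"pics/m_{t}{i}.png",np.uint8(o[1]*255)); print(fit([o],b,q0))
    print(t,fit(obs,b,q0))
E
```

```text
[[ 1.00000e+00 -1.00000e-03  1.00000e-03 -5.58000e-01]
 [-1.00000e-03 -3.09000e-01  9.51000e-01 -1.44283e+02]
 [-1.00000e-03 -9.51000e-01 -3.09000e-01  7.92830e+01]
 [ 0.00000e+00  0.00000e+00  0.00000e+00  1.00000e+00]] 67.73350202862083
(array([ 5.40066324e+02, -3.43631630e+02, -2.96174226e-03]), np.float64(0.15210429850952728))
(array([ 5.41862228e+02, -3.42881248e+02, -8.82532825e-03]), np.float64(0.1329513276700326))
bar (array([ 5.39912307e+02, -3.42851762e+02, -9.18082490e-03]), np.float64(0.27906777068145516))
(array([540.60487527, 188.33360052,   1.34960217]), np.float64(0.0340484429065744))
(array([541.68912001, 188.43794331,   1.35117043]), np.float64(0.02507327809699163))
stand (array([541.22112774, 187.77042257,   1.3491091 ]), np.float64(0.06031047825741578))
```

```bash
cat >> h.py <<'E'
def plan(st,pos,yaw=None,n=None,rpy=None):
    "const-orientation shift, in tool units, from measured pose"
    R=Ro.from_euler("xyz",st["tool_rot"]).as_matrix()
    d=R.T@(np.array(pos)-st["eef_pos"])/50
    rv=None
    if rpy is not None: rv=Ro.from_matrix(R.T@Ro.from_euler("xyz",rpy).as_matrix()).as_rotvec()/.12
    print("shift units",np.round(d,3),"n>=",np.linalg.norm(d),"turn units",None if rv is None else np.round(rv,3))
    return d,rv
E
python3 - <<'E'
from h import *
from cell import ctrl,get_image
st=ctrl.read_state()
plan(st,(440,300,290),rpy=(-np.pi/2,0,-np.pi/2))
sc=get_image("scene");sd=get_image("side")
out=[]
for p,c in((sc,(60,200,220,340)),(sd,(400,300,540,400))):
    im=p["color"].copy();S=4;x0,y0,x1,y1=c
    im=cv2.resize(im[y0:y1,x0:x1],None,fx=S,fy=S)
    for b in place(BAR,(540.5,-343,-.007)):
        u=(((proj(p,b)+.5)-[x0,y0])*S).astype(np.int32);cv2.polylines(im,[cv2.convexHull(u)],1,(0,255,255),1)
    out.append(im)
cv2.imwrite("pics/ob.png",out[0]);cv2.imwrite("pics/ob2.png",out[1])
E
```

```text
shift units [-4.864 -1.174 -6.875] n>= 8.503136967850683 turn units [ 0.    23.923 -0.   ]
```

View pics/ob.png

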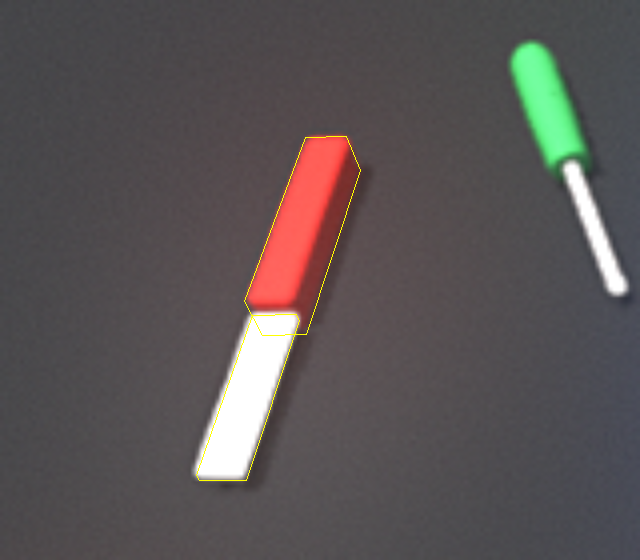

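View pics/ob2.png

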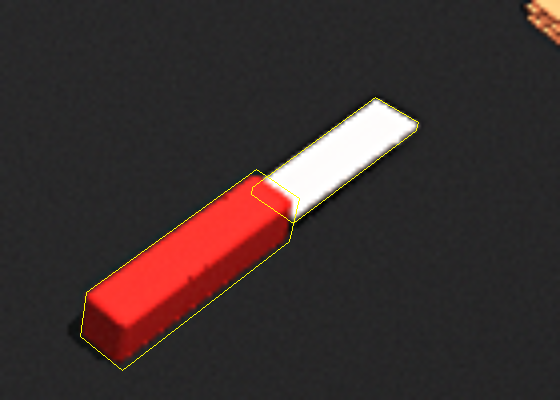

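The overlays match: bar at about (540.5, -343), yaw about -0.007. In the scene picture the handle top is near pixel (141,236) and the tip near (116,318). The bar is the only thing near that spot.

Emit:
step_arm(
  moves="-0.54 -0.13 -0.76 0 0 0 1;-0.54 -0.13 -0.76 0 0 0 1;-0.54 -0.13 -0.76 0 0 0 1;-0.54 -0.13 -0.76 0 0 0 1;-0.54 -0.13 -0.76 0 0 0 1;-0.54 -0.13 -0.76 0 0 0 1;-0.54 -0.13 -0.76 0 0 0 1;-0.54 -0.13 -0.76 0 0 0 1;-0.54 -0.13 -0.76 0 0 0 1",
)

```text
clock: 2.15
eef_pos: [439.4, 299.2, 290.4]
tool_rot: [-1.571, -0.001, 1.3]
force: [0.6, -0.3, -0.1]
width: 85.4
```

Emit:
step_arm(
  moves="0 0 0 0 1 0 1;0 0 0 0 1 0 1;0 0 0 0 1 0 1;0 0 0 0 1 0 1;0 0 0 0 1 0 1;0 0 0 0 1 0 1;0 0 0 0 1 0 1;0 0 0 0 1 0 1;0 0 0 0 1 0 1;0 0 0 0 1 0 1;0 0 0 0 1 0 1;0 0 0 0 1 0 1",
)

```text
clock: 3.35
eef_pos: [438.4, 300.8, 289.9]
tool_rot: [-1.57, -0.0, -0.145]
force: [-0.3, 1.0, -0.2]
width: 85.3
```

Emit:
step_arm(
  moves="0 0 0 0 1 0 1;0 0 0 0 1 0 1;0 0 0 0 1 0 1;0 0 0 0 1 0 1;0 0 0 0 1 0 1;0 0 0 0 1 0 1;0 0 0 0 1 0 1;0 0 0 0 1 0 1;0 0 0 0 1 0 1;0 0 0 0 1 0 1;0 0 0 0 1 0 1;0 0 0 0 0.92 0 1",
)

```text
clock: 4.55
eef_pos: [438.3, 300.9, 289.9]
tool_rot: [-1.571, 0.0, -1.575]
force: [1.0, -0.9, 0.1]
width: 85.2
```

```bash
python3 - <<'E'
from h import *
from cell import ctrl,get_image
st=ctrl.read_state();print(st["clock"],st["eef_pos"],st["tool_rot"])
plan(st,(540.5,-343,150),rpy=(-np.pi/2,0,-np.pi/2-.007))
E
```

```text
4.55 [438.30175768 300.88175277 289.90189409] [-1.57080723e+00  3.59784760e-04 -1.57478001e+00]
shift units [12.87   2.793  2.095] n>= 13.335677444442915 turn units [ 0.     0.025 -0.003]
```

Emit:
step_arm(
  moves="0.92 0.2 0.15 0 0 0 1;0.92 0.2 0.15 0 0 0 1;0.92 0.2 0.15 0 0 0 1;0.92 0.2 0.15 0 0 0 1;0.92 0.2 0.15 0 0 0 1;0.92 0.2 0.15 0 0 0 1;0.92 0.2 0.15 0 0 0 1;0.92 0.2 0.15 0 0 0 1;0.92 0.2 0.15 0 0 0 1;0.92 0.2 0.15 0 0 0 1;0.92 0.2 0.15 0 0 0 1;0.92 0.2 0.15 0 0 0 1;0.92 0.2 0.15 0 0 0 1;0.92 0.2 0.15 0 0 0 1;0 0 0 0 0 0 1",
)

```text
clock: 6.05
eef_pos: [541.4, -351.7, 149.0]
tool_rot: [-1.572, -0.006, -1.578]
force: [-1.0, 0.2, 0.1]
width: 85.7
```

```bash
python3 - <<'E'
from h import *
from cell import ctrl,get_image,nets
st=ctrl.read_state();print(st["clock"],st["eef_pos"],st["tool_rot"])
w=get_image("wrist");im=w["color"].copy()
m=nets.cut_out(w,"bar")[0]["pixels"].astype(float)
q,c=fit([(w,m,st)],BAR,(540.5,-343,-.007));print(q,c)
for b in place(BAR,q):
    cv2.polylines(im,[cv2.convexHull((proj(w,b,st)+.5).astype(np.int32))],1,(0,255,255),1)
cv2.imwrite("pics/w1.png",im)
plan(st,(540.5,-343,5),rpy=(-np.pi/2,0,-np.pi/2-.007))
E
```

```text
6.05 [ 541.36761662 -351.72289624  148.95655515] [-1.57208396 -0.00644634 -1.57832918]
[ 5.40794308e+02 -3.42638361e+02 -1.77495966e-02] 0.02906670421316617
shift units [-0.193  2.878 -0.015] n>= 2.8844640019953895 turn units [ 0.011 -0.004  0.054]
```

View pics/w1.png

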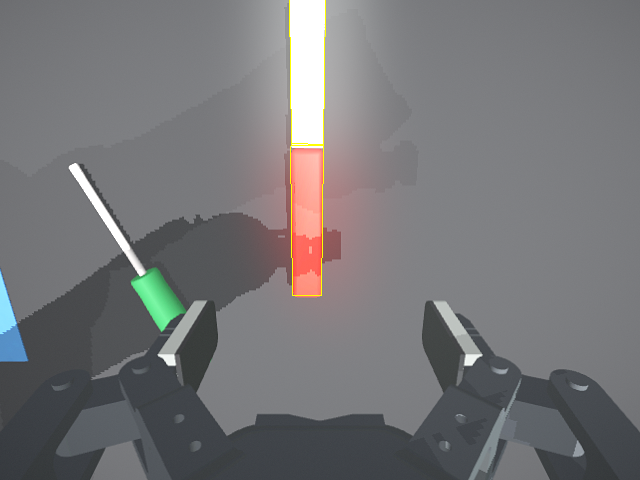

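The bar runs up the picture with its handle at columns 291–323, rows 146–296, and the fit agrees. The driver is well clear on the left. Going down.

Emit:
step_arm(
  moves="-0.09 0.72 0 0 0.04 0.05 1;-0.09 0.72 0 0 0 0 1;0 0.72 0 0 0 0 1;0 0.4 0 0 0 0 1;0 0.3 0 0 0 0 1;0 0 0 0 0 0 1;0 0 0 0 0 0 1",
)

```text
clock: 6.85
eef_pos: [544.4, -333.4, 7.7]
tool_rot: [-1.57, 0.006, -1.574]
force: [0.4, 0.3, 1.1]
width: 85.2
```

Emit:
step_arm(
  moves="0 0 0 0 0 0 0;0 0 0 0 0 0 0;0 0 0 0 0 0 0;0 0 0 0 0 0 0;0 0 0 0 0 0 0;0 0 0 0 0 0 0;0 0 0 0 0 0 0;0 0 0 0 0 0 0;0 0 0 0 0 0 0;0 0 0 0 0 0 0",
)

```text
clock: 7.85
eef_pos: [544.1, -334.7, 7.8]
tool_rot: [-1.569, 0.004, -1.576]
force: [-1.0, -0.2, 5.2]
width: 22.8
```

Emit:
step_arm(
  moves="0 -0.5 0 0 0 0 0;0 -1 0 0 0 0 0;0 -1 0 0 0 0 0;0 -1 0 0 0 0 0;0 -1 0 0 0 0 0;0 -0.5 0 0 0 0 0;0 0 0 0 0 0 0;0 0 0 0 0 0 0",
)

```text
clock: 8.65
eef_pos: [543.3, -334.3, 256.2]
tool_rot: [-1.571, 0.008, -1.575]
force: [-0.5, 0.3, -3.4]
width: 22.6
```

```bash
python3 - <<'E'
from h import *
from cell import ctrl,get_image,nets
st=ctrl.read_state();print(st["clock"],st["eef_pos"],st["tool_rot"],st["force"],st["width"])
w=get_image("wrist");im=w["color"].copy()
m=nets.cut_out(w,"bar")[0]["pixels"];im[m]=im[m]//2+np.array([0,120,0],np.uint8)
cv2.imwrite("pics/w2.png",im);cv2.imwrite("pics/s2.png",get_image("side")["color"])
plan(st,(480,-60,250),rpy=(-np.pi/2,0,1.35-np.pi/2))
E
```

```text
8.65 [ 543.31807896 -334.2621647   256.19136371] [-1.57141189  0.00751239 -1.57492658] [-0.48338105  0.27704092 -3.35856332] 22.583914086160657
shift units [-5.479  0.166 -1.289] n>= 5.630887926259282 turn units [ -0.038 -11.284  -0.056]
```

View pics/w2.png

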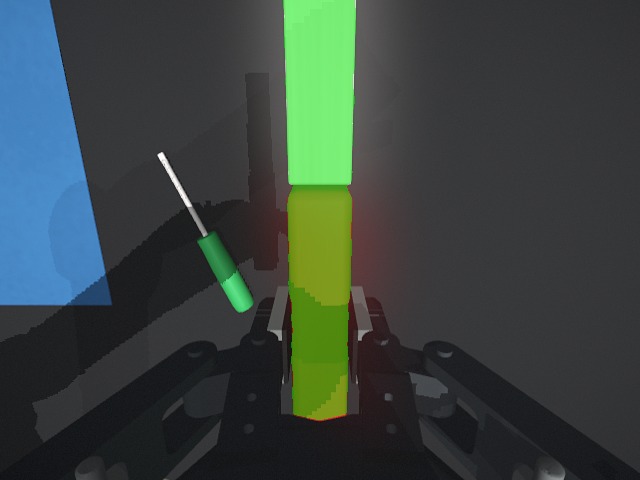

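View pics/s2.png

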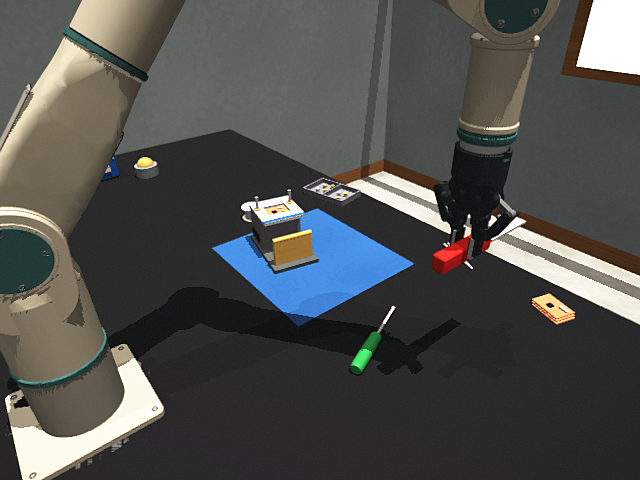

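Emit:
step_arm(
  moves="-0.84 0 -0.21 0 0 0 0;-0.84 0 -0.21 0 0 0 0;-0.84 0 -0.21 0 0 0 0;-0.84 0 -0.21 0 0 0 0;-0.84 0 -0.21 0 0 0 0;-0.84 0 -0.21 0 0 0 0;0 0 0 0 -0.94 0 0;0 0 0 0 -0.94 0 0;0 0 0 0 -0.94 0 0;0 0 0 0 -0.94 0 0;0 0 0 0 -0.94 0 0;0 0 0 0 -0.94 0 0;0 0 0 0 -0.94 0 0;0 0 0 0 -0.94 0 0;0 0 0 0 -0.94 0 0;0 0 0 0 -0.94 0 0;0 0 0 0 -0.94 0 0;0 0 0 0 -0.94 0 0;0 0 0 0 0 0 0;0 0 0 0 0 0 0",
)

```text
clock: 10.8
eef_pos: [481.2, -82.9, 257.5]
tool_rot: [-1.565, 0.003, -0.225]
force: [0.5, 0.4, -1.2]
width: 22.9
```

```bash
cat > barfit.py <<'E'
from h import *
from cell import ctrl,get_image,nets
U=np.array([np.cos(1.35),np.sin(1.35)]);V=np.array([-U[1],U[0]]);S0=np.array([541.2,188.0])
# bar in tool frame: params dx(along tool z: bar origin), dy(tool y of underside), dxx lateral, pitch, yaw
def barboxes(st,q):
    W=Ro.from_euler("xyz",st["tool_rot"]).as_matrix()
    # bar x -> tool z, bar z -> -tool y, bar y -> cross(z,x)= (-y)x(z) = -x
    B=np.array([[0,-1,0],[0,0,-1],[1,0,0]],float)@Ro.from_euler("yz",[q[3],q[4]]).as_matrix()
    o=np.array([q[0],q[1],q[2]])
    return [(b@B.T+o)@W.T+np.array(st["eef_pos"]) for b in BAR]
def run(tag,names=("scene","side"),q0=(0,8,-3,0,0),free=5):
    st=ctrl.read_state();obs=[]
    for n in names:
        p=get_image(n);r=nets.cut_out(p,"bar");m=r[0]["pixels"];print(n,r[0]["conf"],m.sum());obs.append((p,m.astype(float)))
    hull=[cv2.dilate(np.uint8(m),np.ones((41,41))) for p,m in obs]
    def cost(q):
        c=0
        for p,m in obs:
            r=render(p,barboxes(st,q)); c+=np.abs(r-m).sum()/m.sum()
        return c
    def blade(q):pass
    q=np.array(q0,float);stp=np.array([4,4,6,.05,.05])
    for k in (1,.4,.2):
        sim=np.vstack([q]+[q+k*np.eye(5)[i]*stp[i] for i in range(5)])
        q=minimize(cost,q,method="Nelder-Mead",options=dict(initial_simplex=sim,xatol=.01,fatol=1e-5,maxiter=400)).x
    print("q",np.round(q,3),cost(q))
    for (p,m),n in zip(obs,names):
        im=p["color"].copy();ys,xs=np.nonzero(m);x0,y0=xs.min()-30,ys.min()-30;x0=max(x0,0);y0=max(y0,0)
        im=cv2.resize(im[y0:y0+120,x0:x0+160],None,fx=5,fy=5)
        for b in barboxes(st,q): cv2.polylines(im,[cv2.convexHull(((proj(p,b)+.5-[x0,y0])*5).astype(np.int32))],1,(0,255,255),1)
        cv2.imwrite(f"pics/{tag}_{n}.png",im)
    tip=[b for b in barboxes(st,q)][1][[4,5,6,7]].mean(0)
    d=tip[:2]-S0;print("tip world",tip,"stand xy",d@U,d@V)
    return st,q
E
python3 - <<'E'
from barfit import *
st,q=run("b3");print(st["clock"],st["eef_pos"],st["tool_rot"])
cv2.imwrite("pics/w3.png",get_image("wrist")["color"])
E
```

```text
scene 0.93 1480
side 0.81 600
q [ 3.110e-01  7.319e+00 -3.348e+00 -1.000e-03 -0.000e+00] 1.2451252428899486
tip world [516.49833832  69.67697799 265.20698673] stand xy -120.86036543376862 -1.8115447799681565
10.8 [481.22549825 -82.90115934 257.53539642] [-1.56518504  0.00309295 -0.22462637]
```

View pics/b3_scene.png

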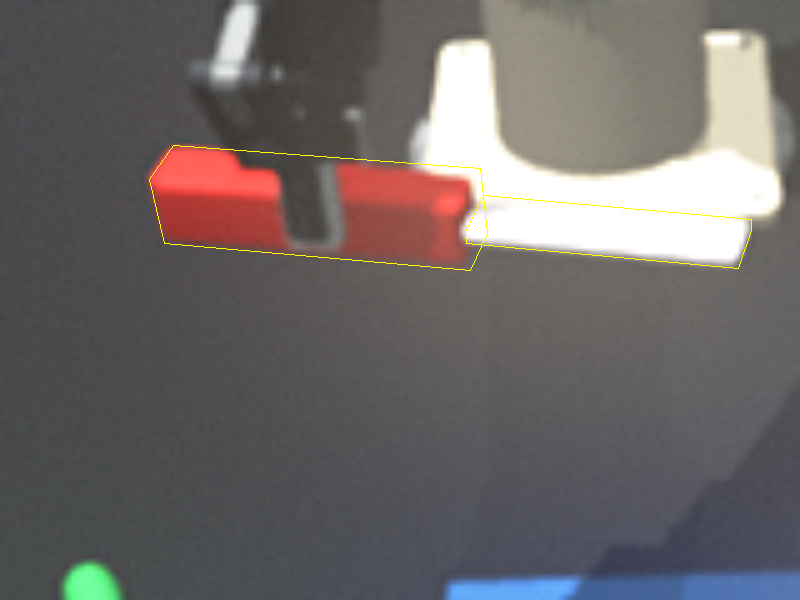

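View pics/b3_side.png

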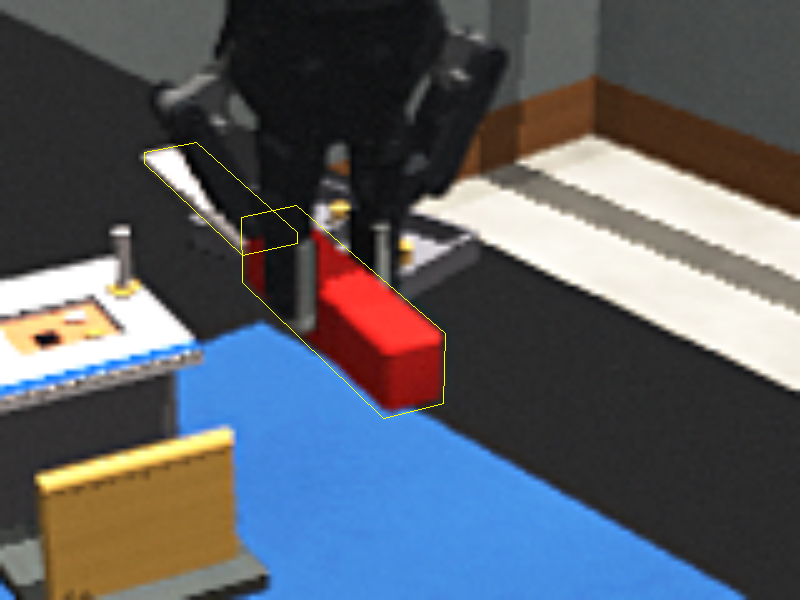

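View pics/w3.png

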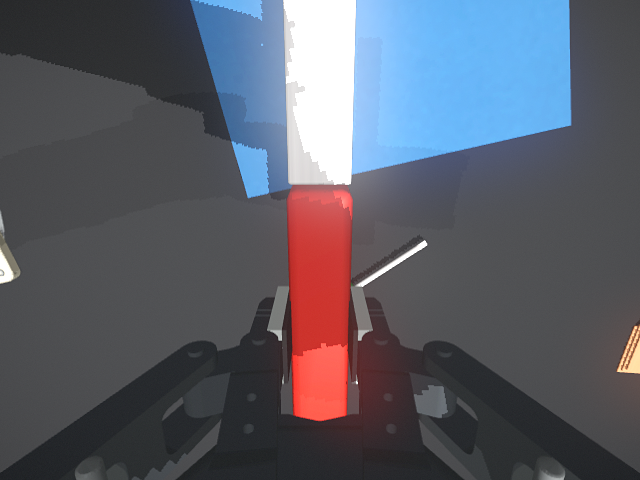

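Emit:
step_arm(
  moves="0.03 0.7 0 0 0 0 0;0 0.7 0 0 0 0 0;0 0.7 0 0 0 0 0;0 0.7 0 0 0 0 0;0 0.64 0 0 0 0 0;0 0 0 0 0 0 0;0 0 0 0 0 0 0",
)

```text
clock: 11.75
eef_pos: [483.3, -82.4, 86.5]
tool_rot: [-1.565, 0.002, -0.222]
force: [-0.1, 0.6, -1.4]
width: 22.4
```

```bash
python3 - <<'E'
from barfit import *
st,q=run("b4");print(st["clock"],st["eef_pos"],st["tool_rot"])
E
```

```text
scene 0.59 1150
side 0.66 533
q [ 1.714e+00  6.290e+00 -2.641e+00  8.000e-03 -3.000e-03] 1.3387300054861655
tip world [520.06218875  70.69339054  93.73995473] stand xy -119.08812088900251 -5.066275740683342
11.75 [483.2553539  -82.39249774  86.51516922] [-1.5652577   0.00200865 -0.22220123]
```

View pics/b4_scene.png

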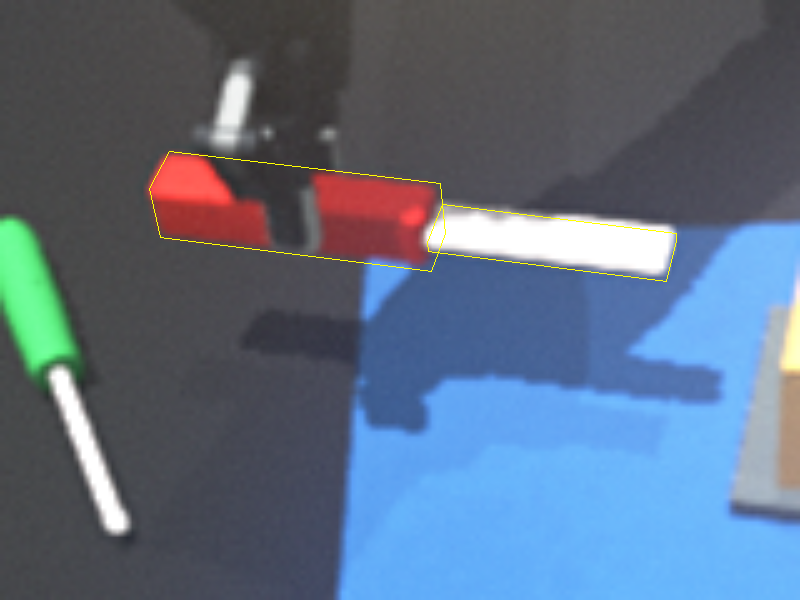

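View pics/b4_side.png

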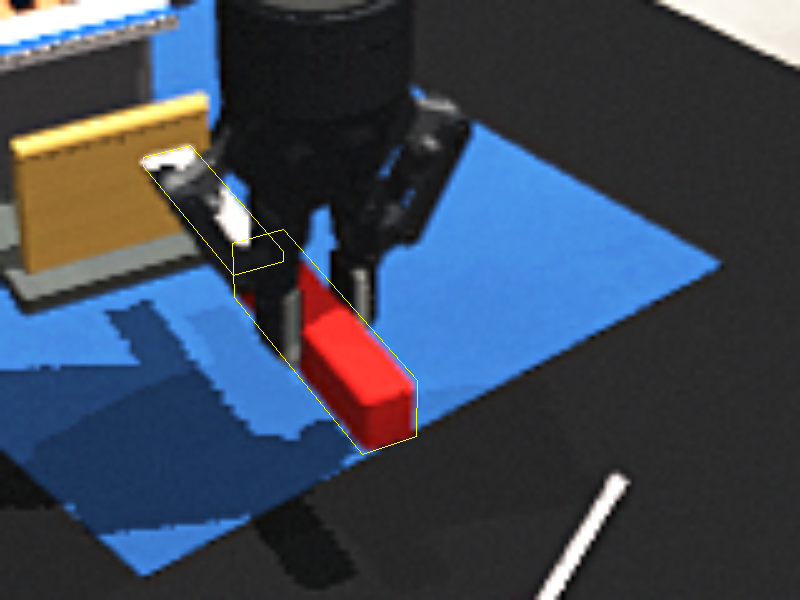

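Overlays agree within about 1 pixel, and the blade's mid-height (about 93.5) is centred in the 85–102 gap. The tip is at stand x of about -120. I'll advance in two stages.

Emit:
step_arm(
  moves="-0.02 0 0.4 0 0 0 0;-0.02 0 0.4 0 0 0 0;0 0 0.4 0 0 0 0;0 0 0.3 0 0 0 0;0 0 0 0 0 0 0;0 0 0 0 0 0 0",
)

```text
clock: 12.55
eef_pos: [498.2, -8.8, 87.6]
tool_rot: [-1.565, -0.0, -0.221]
force: [0.4, -0.3, -1.9]
width: 22.8
```

```bash
python3 - <<'E'
from barfit import *
st=ctrl.read_state()
d=np.array(st["eef_pos"])[:2]-S0;print(st["clock"],st["eef_pos"],st["tool_rot"],"stand",d@U,d@V,"tip x",d@U+157)
for n in("scene","side"):
    p=get_image(n);im=p["color"]
    c=(300,180,460,300) if n=="scene" else (220,180,380,300)
    im=cv2.resize(im[c[1]:c[3],c[0]:c[2]],None,fx=5,fy=5,interpolation=cv2.INTER_CUBIC)
    for b in barboxes(st,[.3,7.3,-3,0,0])+place(STAND(),(541.2,188,1.35)): cv2.polylines(im,[cv2.convexHull(((proj(p,b)+.5-[c[0],c[1]])*5).astype(np.int32))],1,(0,255,255),1)
    cv2.imwrite(f"pics/c5_{n}.png",im)
E
```

```text
12.55 [498.21426184  -8.75213304  87.64001901] [-1.56489343e+00 -3.41677734e-04 -2.20991971e-01] stand -201.38981601122995 -1.1478440596281296 tip x -44.389816011229954
```

View pics/c5_scene.png

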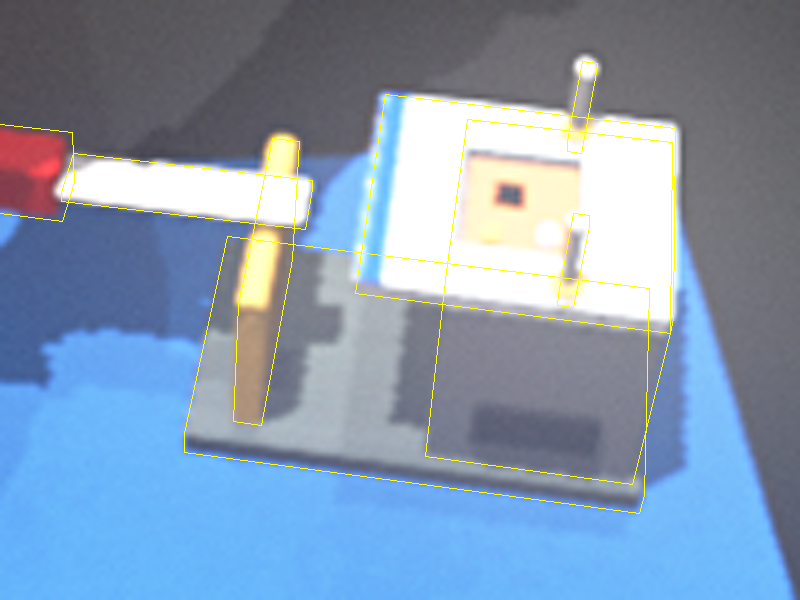

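View pics/c5_side.png

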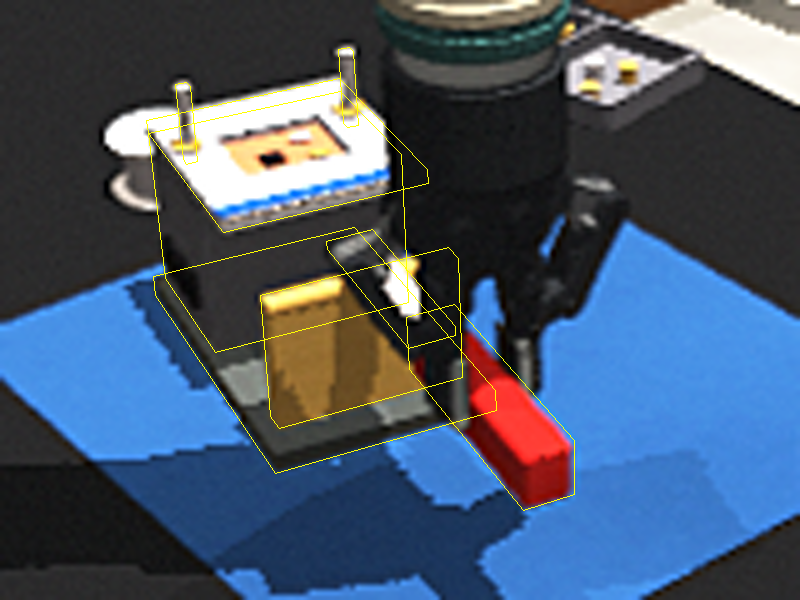

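Stand and bar overlays both match within a pixel. The blade lies over the rail with its tip short of the plate edge. I'll lower 2 mm and insert.

Emit:
step_arm(
  moves="0 0.05 0 0 0 0 0;0 0 0.2 -0.04 0 0 0;0 0 0.2 0 0 0 0;0 0 0.2 0 0 0 0;0 0 0.2 0 0 0 0;0 0 0.12 0 0 0 0;0 0 0 0 0 0 0;0 0 0 0 0 0 0",
)

```text
clock: 13.45
eef_pos: [507.8, 36.3, 84.3]
tool_rot: [-1.57, 0.001, -0.221]
force: [-0.1, -0.7, -1.1]
width: 23.1
```

```bash
cat > lev.py <<'E'
from barfit import *
def target(a,s=62,bias=0):
    u=np.array([np.cos(a),np.sin(a)]);n=np.array([-u[1],u[0]])
    P=np.array([-60,79])+1.8*n+(s-157)*u; return P[0],P[1]-bias
if __name__=="__main__":
    st=ctrl.read_state()
    d=np.array(st["eef_pos"])[:2]-S0;print(st["clock"],st["eef_pos"],st["tool_rot"],st["force"],st["torque"],"stand",d@U,d@V,"tip x",d@U+157)
    for a in(0,.1,.2,.3,.4):print(a,target(a))
    # rows
    X,Z=d@U,st["eef_pos"][2];cur=st["tool_rot"][0]+np.pi/2
    for a in (0,.05,.1,.15,.2,.25,.3,.35,.4):
        x,z=target(a,bias=1.5 if a>0 else 0);dx,dz=x-X,z-Z
        c,s=np.cos(cur),np.sin(cur)
        print(a,"y %.2f z %.2f rx %.2f"%(-(-s*dx+c*dz)/50,(c*dx+s*dz)/50,(a-cur)/.12));X,Z,cur=x,z,a
E
python3 lev.py
```

```text
13.45 [507.75304824  36.27456859  84.34735489] [-1.57014194e+00  1.38430793e-03 -2.21315221e-01] [-0.08578614 -0.70963637 -1.10210423] [-0.1015785   0.01778699  0.0493974 ] stand -155.3671534993557 -0.5939120005154163 tip x 1.6328465006442912
0 (np.float64(-155.0), np.float64(80.8))
0.1 (np.float64(-154.70509585137674), np.float64(71.30683291605177))
0.2 (np.float64(-153.46392969034906), np.float64(61.890533414583416))
0.3 (np.float64(-151.28890283892298), np.float64(52.64518604759883))
0.4 (np.float64(-148.20174744642966), np.float64(43.663167269883395))
0 y 0.07 z 0.01 rx -0.01
0.05 y 0.13 z 0.00 rx 0.42
0.1 y 0.10 z 0.00 rx 0.42
0.15 y 0.10 z 0.00 rx 0.42
0.2 y 0.10 z 0.00 rx 0.42
0.25 y 0.10 z 0.00 rx 0.42
0.3 y 0.10 z 0.00 rx 0.42
0.35 y 0.10 z 0.00 rx 0.42
0.4 y 0.10 z 0.00 rx 0.42
```

Emit:
step_arm(
  moves="0 0.04 0 0 0 0 0;0 0.03 0 0 0 0 0;0 0 0 0 0 0 0;0 0 0 0 0 0 0",
)

```text
clock: 13.85
eef_pos: [507.8, 35.8, 81.0]
tool_rot: [-1.57, 0.001, -0.222]
force: [-0.3, -0.9, 0.8]
width: 22.7
```

Emit:
step_arm(
  moves="0 0.06 0 0.21 0 0 0;0 0.06 0 0.21 0 0 0;0 0.05 0 0.21 0 0 0;0 0.05 0 0.21 0 0 0;0 0 0 0 0 0 0",
)

```text
clock: 14.35
eef_pos: [508.3, 36.7, 70.3]
tool_rot: [-1.467, 0.001, -0.223]
force: [-0.8, 0.4, 4.2]
width: 22.2
```

Emit:
step_arm(
  moves="0 0.05 0 0.21 0 0 0;0 0.05 0 0.21 0 0 0;0 0.05 0 0.21 0 0 0;0 0.05 0 0.21 0 0 0;0 0 0 0 0 0 0",
)

```text
clock: 14.85
eef_pos: [508.9, 38.7, 61.0]
tool_rot: [-1.366, 0.001, -0.222]
force: [-2.0, 0.6, 10.0]
width: 22.6
```

Emit:
step_arm(
  moves="0 0.05 0 0.21 0 0 0;0 0.05 0 0.21 0 0 0;0 0.05 0 0.21 0 0 0;0 0.05 0 0.21 0 0 0;0 0 0 0 0 0 0",
)

```text
clock: 15.35
eef_pos: [509.6, 40.9, 51.6]
tool_rot: [-1.265, 0.0, -0.222]
force: [-0.7, -0.7, 13.2]
width: 22.7
```

```bash
cat > look.py <<'E'
import sys
from lev import *
def look(tag):
    st=ctrl.read_state()
    d=np.array(st["eef_pos"])[:2]-S0;print(st["clock"],st["eef_pos"],st["tool_rot"],st["force"],st["torque"],"stand",d@U,d@V)
    for n in("scene","side"):
        p=get_image(n);im=p["color"]
        c=(300,180,460,300) if n=="scene" else (220,180,380,300)
        im=cv2.resize(im[c[1]:c[3],c[0]:c[2]],None,fx=5,fy=5,interpolation=cv2.INTER_CUBIC)
        for b in barboxes(st,[.3,7.3,-3,0,0])+place(STAND()[2:3],(541.2,188,1.35)): cv2.polylines(im,[cv2.convexHull(((proj(p,b)+.5-[c[0],c[1]])*5).astype(np.int32))],1,(0,255,255),1)
        cv2.imwrite(f"pics/{tag}_{n}.png",im)
look(sys.argv[1])
E
python3 look.py c6
```

```text
15.35 [509.58163826  40.86279603  51.58145274] [-1.26501668e+00  2.94866797e-04 -2.21876839e-01] [-0.7040501  -0.66338218 13.20537082] [0.83621727 0.01568717 0.09991639] stand -150.48983937878992 -1.373257499598866
```

View pics/c6_scene.png

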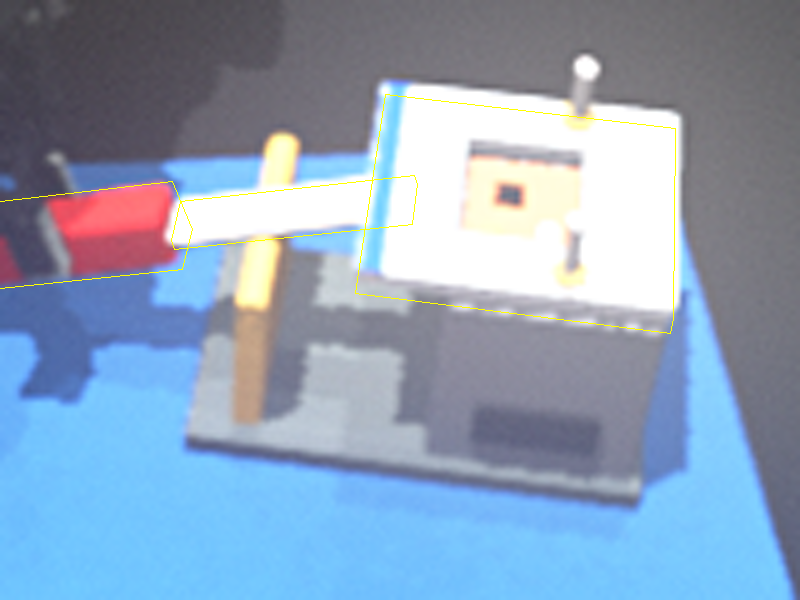

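View pics/c6_side.png

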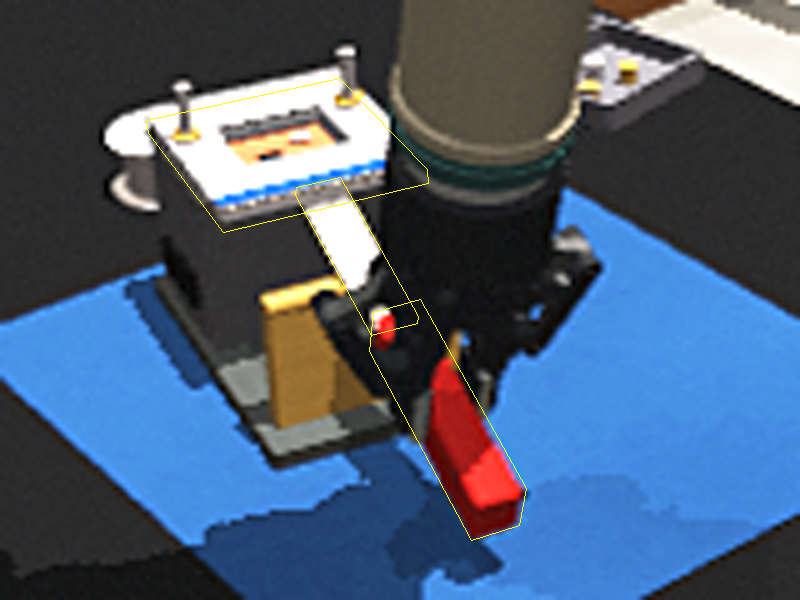

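The plate is visibly rising: its rim has moved up about 2 to 3 pixels, and the tip is under the blue edge. Continuing.

Emit:
step_arm(
  moves="0 0.05 0 0.21 0 0 0;0 0.05 0 0.21 0 0 0;0 0.05 0 0.21 0 0 0;0 0.05 0 0.21 0 0 0;0 0 0 0 0 0 0;0 0 0 0 0 0 0",
)

```text
clock: 16.05
eef_pos: [510.3, 43.7, 42.0]
tool_rot: [-1.166, 0.0, -0.222]
force: [-0.4, -2.0, 12.0]
width: 22.6
```

```bash
python3 look.py c7; cat > lift.py <<'E'
from barfit import *
for n in("scene","side"):
    p=get_image(n);m=nets.cut_out(p,"stand")[0]["pixels"].astype(float)
    roi=np.zeros((480,640));u=proj(p,np.vstack(place([box((-25,105),(-60,60),(95,135))],(541.2,188,1.35))))
    x0,y0=u.min(0).astype(int);x1,y1=u.max(0).astype(int);roi[y0:y1,x0:x1]=1
    if n=="side": roi[:,300:]=0
    c=[(np.abs((render(p,place(STAND(l),(541.2,188,1.35)))-m)*roi).sum(),l) for l in np.arange(0,18,.5)]
    print(n,min(c),c[0])
    if n=="scene":
        C=[(g,min((np.abs((render(p,place([STAND(l)[i] for i in (0,1,2)],(541.2,188,1.35)))-m)*roi).sum(),l) for l in [0])) for g in [0]]
E
python3 lift.py
```

```text
16.05 [510.3489009   43.72968062  41.95674046] [-1.16568707e+00  1.57267093e-04 -2.22123112e-01] [-0.43870936 -1.9958689  12.01401539] [0.69354777 0.02969719 0.0843843 ] stand -147.5245174622942 -1.4940266883387778
scene (np.float64(49.71372549019608), np.float64(11.5)) (np.float64(291.9764705882353), np.float64(0.0))
side (np.float64(176.03529411764706), np.float64(7.5)) (np.float64(276.3254901960784), np.float64(0.0))
```

View pics/c7_side.png

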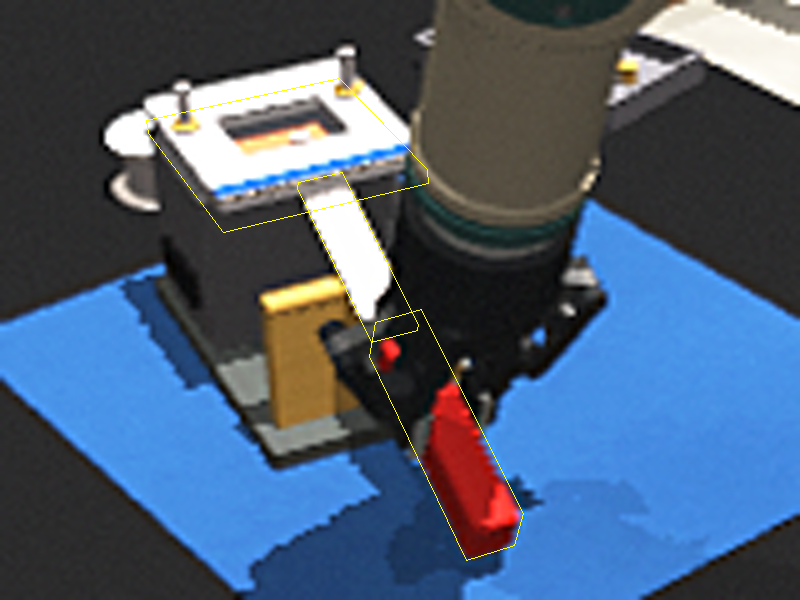

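View pics/c7_scene.png

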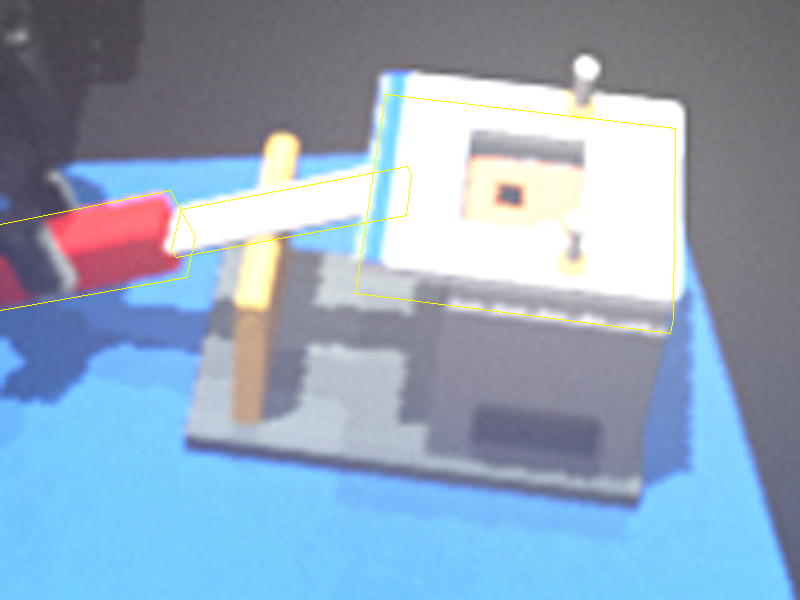

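The plate is up about 11 mm (scene fit 11.5 mm, lever geometry about 11 mm). Now I'll release and retreat along the tool axis.

Emit:
step_arm(
  moves="0 0 0 0 0 0 0.6;0 0 0 0 0 0 0.7;0 0 0 0 0 0 0.8;0 0 0 0 0 0 0.9;0 0 0 0 0 0 1;0 0 0 0 0 0 1;0 0 0 0 0 0 1;0 0 0 0 0 0 1",
)

```text
clock: 17.15
eef_pos: [509.5, 43.7, 40.8]
tool_rot: [-1.167, 0.001, -0.222]
force: [-0.2, 0.0, -0.9]
width: 85.5
```

```bash
python3 look.py c8; python3 lift.py
```

```text
17.15 [509.46125048  43.67758673  40.83411674] [-1.16656085  0.0013355  -0.22162182] [-0.23013543  0.01054652 -0.90039497] [-0.36723626  0.08627386  0.04738053] stand -147.76974807413714 -0.6393343478975111
scene (np.float64(80.83921568627451), np.float64(13.0)) (np.float64(346.3254901960785), np.float64(0.0))
side (np.float64(136.52941176470588), np.float64(12.0)) (np.float64(304.8156862745098), np.float64(0.0))
```

View pics/c8_scene.png

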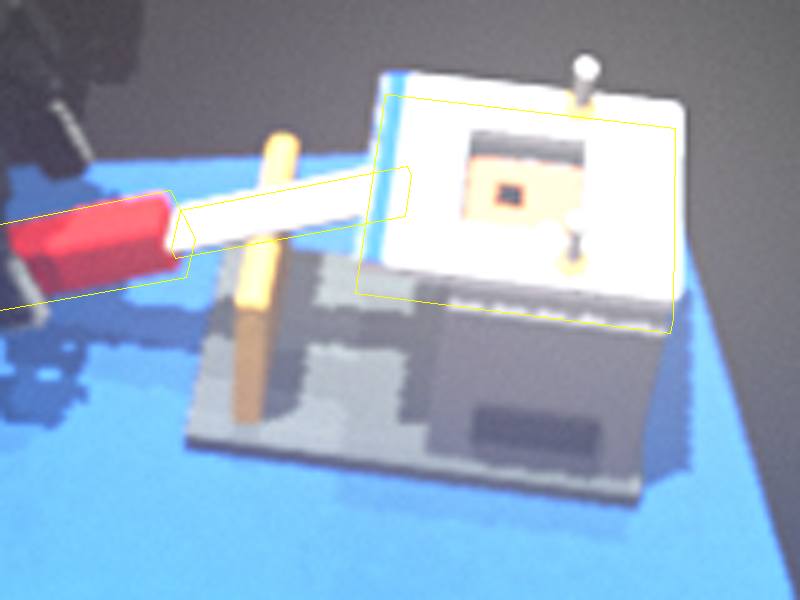

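View pics/c8_side.png

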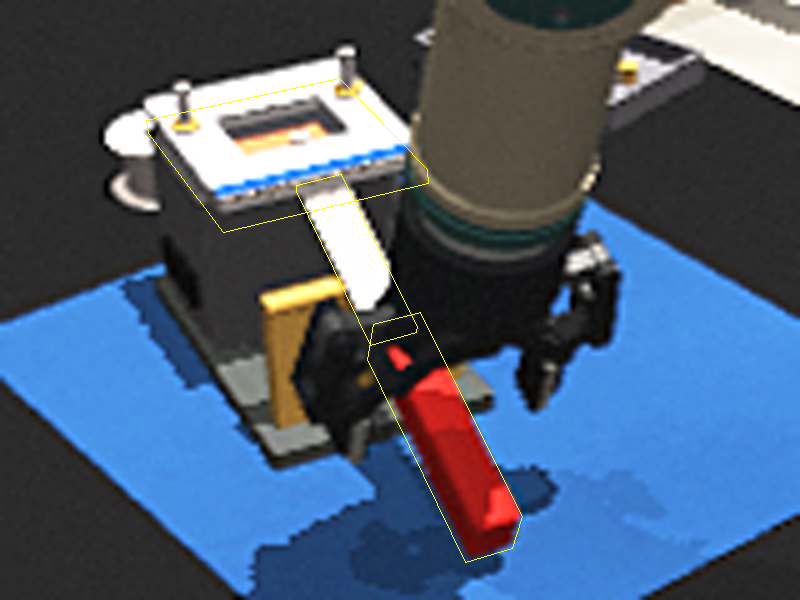

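The bar stays wedged, the fingers are fully open, and the plate hasn't moved. Retreating.

Emit:
step_arm(
  moves="0 -0.3 0 0 0 0 1;0 -0.5 0 0 0 0 1;0 -0.7 0 0 0 0 1;0 -0.8 0 0 0 0 1;0 -0.8 0 0 0 0 1;0 -0.8 0 0 0 0 1;0 0 0 0 0 0 1;0 0 0 0 0 0 1;0 0 0 0 0 0 1;0 0 0 0 0 0 1;0 0 0 0 0 0 1",
)

```text
clock: 18.55
eef_pos: [492.2, -30.5, 219.1]
tool_rot: [-1.166, 0.004, -0.221]
force: [0.0, -0.8, 0.6]
width: 85.2
```

```bash
python3 look.py c9; python3 lift.py; python3 - <<'E'
from cell import *
import cv2,numpy as np
p=get_image("side");cv2.imwrite("pics/fs.png",p["color"])
p=get_image("scene")
for t in("driver","spool"):print(t,np.round(nets.place_of(p,t)[0]["position"]))
E
```

```text
18.55 [492.22318909 -30.45915621 219.1134464 ] [-1.16598034  0.0037158  -0.22067095] [ 0.03969629 -0.77028242  0.55799077] [-0.38178511  0.06073116 -0.0514094 ] stand -223.88195054228296 -0.05619767092998372
scene (np.float64(62.32941176470588), np.float64(11.5)) (np.float64(297.5960784313726), np.float64(0.0))
side (np.float64(292.721568627451), np.float64(10.5)) (np.float64(377.0627450980392), np.float64(0.0))
driver [ 496. -208.   -3.]
spool [578. 412.  -1.]
```

View pics/c9_scene.png

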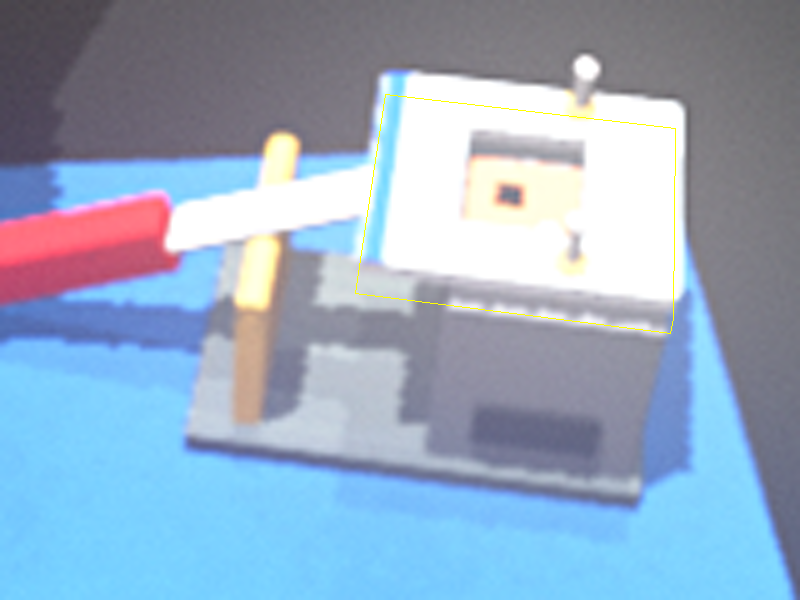

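View pics/fs.png

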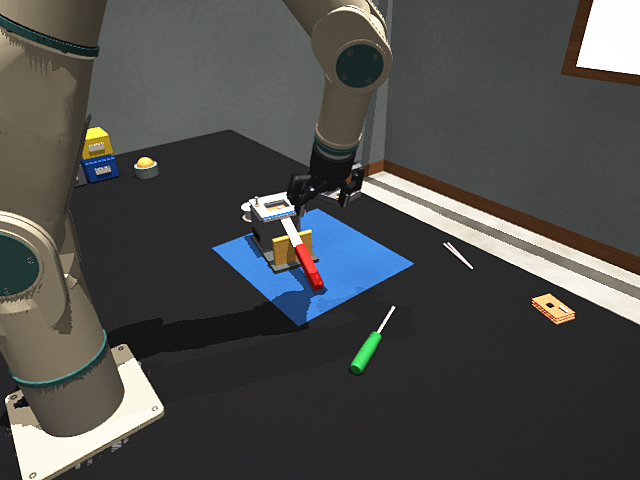

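The plate stays raised, the bar rests across the rail with its tip under the plate, the gripper is clear, and the bystanders haven't moved. Handing in.

```bash
python3 -c "
from cell import ctrl
print(ctrl.finish_job())"
```

```text
the job is handed in; nothing more can be done
None
```

The cover plate is levered up by about 11 mm, against the 6 mm asked, and the job is handed in. I gripped the pry bar by its handle, slid the blade level over the brass rail until the tip was under the overhang, and levered the handle down about 0.4 rad. The highest wrist force I read was about 13 N. I then opened the gripper and backed off, and my last reading before hand-in was at about 18.6 s of the 43 s allowed.

**Plate height:** after I let go and backed off, the scene camera fit gave 11.5 mm and the side camera 10.5 mm; lever geometry predicts about 11 mm. The side camera disagreed at two points: 7.5 mm before release and 12 mm just after, when the arm partly hid the plate. That makes it the weaker measure.

**Bar and gripper:** the bar is still wedged between rail and plate. The gripper is well clear, and the wrist force is about zero.

**Bystanders:** the screwdriver and spool read within about 5 mm of where they started. That is close to the network's 4 mm error, and nothing touched them.

**Off from plan:** the gripper closed about 8 mm off the bar's centre line, so the bar slid sideways on the bench as it was gripped. I found no effect on the rest of the job.

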